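Sweep the blender base's speed keys up to the largest

TASK

Bring the blender base up from slow to fast: with closed fingertips, sweep lightly along its row of five keys from the smallest key to the largest, so that each is pressed in turn before the next. Finish with the fingertips still resting on the largest key and holding it down, the other four keys up again. Do not push the base out of its place, press hard on it, or disturb the things around it.

Things in the scene. Friction and masses are not known exactly. Their poses are not given: they have to be found in the camera images.
- blender: white blender base without jug, loose, 2 kg, standing on the worktop (z = 0). Slab 210 x 210 mm, flat top (deck) 60 mm up; round motor housing behind, 136 mm across, to 105 mm (drive stub 116 mm), centred at x = +35 mm. Row of five keys on the front of the deck, along the base's y at x = -76 mm, pitch 37 mm. Origin: centre of the underside; x from keys to housing, z up
- key1_crest (a point): middle of the crest of the smallest key, a white bar 16 mm long across the row, at y = +74 mm of the base; the keys grow in length from slow (+y end) to fast (-y end). Its top is rounded along the row (radius 26 mm, 35 mm wide at the deck), so a fingertip can slide from key to key. At rest 67 mm above the worktop, 7 mm above the deck; sinks with the key
- key2_crest (a point): middle of the crest of the second key, a white bar 22 mm long across the row, at y = +37 mm of the base; the keys grow in length from slow (+y end) to fast (-y end). Its top is rounded along the row (radius 26 mm, 35 mm wide at the deck), so a fingertip can slide from key to key. At rest 67 mm above the worktop, 7 mm above the deck; sinks with the key
- key3_crest (a point): middle of the crest of the third key, a white bar 28 mm long across the row, at y = +0 mm of the base; the keys grow in length from slow (+y end) to fast (-y end). Its top is rounded along the row (radius 26 mm, 35 mm wide at the deck), so a fingertip can slide from key to key. At rest 67 mm above the worktop, 7 mm above the deck; sinks with the key
- key4_crest (a point): middle of the crest of the fourth key, a white bar 34 mm long across the row, at y = -37 mm of the base; the keys grow in length from slow (+y end) to fast (-y end). Its top is rounded along the row (radius 26 mm, 35 mm wide at the deck), so a fingertip can slide from key to key. At rest 67 mm above the worktop, 7 mm above the deck; sinks with the key
- key5_crest (a point): middle of the crest of the largest key, a white bar 40 mm long across the row, at y = -74 mm of the base; the keys grow in length from slow (+y end) to fast (-y end). Its top is rounded along the row (radius 26 mm, 35 mm wide at the deck), so a fingertip can slide from key to key. At rest 67 mm above the worktop, 7 mm above the deck; sinks with the key
- key1 (a joint): how far the smallest key is pressed down, m: 0 up, 0.0065 fully down. It springs back by itself; it needs about 1 N to start and 4 N to go fully down, and counts as pressed from 0.0015; about 3 mm is a good depth
- key2 (a joint): how far the second key is pressed down, m: 0 up, 0.0065 fully down. It springs back by itself; it needs about 1 N to start and 4 N to go fully down, and counts as pressed from 0.0015; about 3 mm is a good depth
- key3 (a joint): how far the third key is pressed down, m: 0 up, 0.0065 fully down. It springs back by itself; it needs about 1 N to start and 4 N to go fully down, and counts as pressed from 0.0015; about 3 mm is a good depth
- key4 (a joint): how far the fourth key is pressed down, m: 0 up, 0.0065 fully down. It springs back by itself; it needs about 1 N to start and 4 N to go fully down, and counts as pressed from 0.0015; about 3 mm is a good depth
- key5 (a joint): how far the largest key is pressed down, m: 0 up, 0.0065 fully down. It springs back by itself; it needs about 1 N to start and 4 N to go fully down, and counts as pressed from 0.0015; about 3 mm is a good depth
- mug: blue ceramic mug, 82 mm across, 92 mm tall, loop handle at its +y side; origin: centre of its underside. Bystander: leave it alone
- jar: empty clear jar with a steel screw lid on, 86 mm across, 116 mm tall; origin: centre of its underside. Bystander: leave it alone
- funnel: yellow plastic funnel standing mouth down, 110 mm across, 112 mm tall; origin: centre of its mouth on the worktop. Bystander: leave it alone
- strainer: steel strainer lying bowl down-turned like a dome, 128 mm across, 55 mm tall, handle of 130 mm to its -y; origin: under the bowl's centre. Bystander: leave it alone
- jar_lid: loose steel jar lid, a disc 72 mm across, 16 mm thick; origin: centre of its underside. Bystander: leave it alone
- collar: black blender collar, a ring 76 mm across, 22 mm tall; origin: centre of its underside. Bystander: leave it alone
- spoon: wooden spoon, 220 mm long along its x axis, under 30 mm tall, lying in front of the blender base; origin: on its underside near the middle. Bystander: leave it alone

How it is judged:
By the outcome, as a careful person would: the job done as asked, in the order asked, and still so for the second after the job is handed in, while the arm keeps its last pose, push and grip.
It also fails if it takes over 32 s, if anything falls off the work surface, if the arm or the gripper's body presses on something with over 40 N, if the wrist force passes 120 N, or if a joint passes its speed limit or range.

ROBOT

A 6-joint arm with a two-finger parallel gripper is mounted at the origin on the work surface. World frame = base frame: x ahead of the robot, y to its left, z up, the work surface at z = 0. Lengths are in m, angles in rad, forces in N, time in s.
With the tool pointing down it reaches from about 0.275 to 0.75 m from the base axis. Payload 10.2 kg.
Tool frame: the origin (TCP) lies midway between the tips of the shut fingers; the grasp point (between the pads) lies 19 mm behind it (env.hold_point_z is the distance from the TCP to the grasp point, in m); x points along the fingers, z is the direction in which the jaws open and shut, and the axes are right-handed (so a half turn about x gives the same grasp; the last joint's range is limited). The gripper opens to 85 mm and grips with 20 to 120 N. Pads are 22 mm wide; open, the fingers measure 114 mm over their backs; the gripper's body (76 mm by 85 mm) begins 54 mm behind the grasp point. The pads swing forward as they close: fully open they stand 13 mm farther back than shut.
Start: joints at [-1.442, 0.313, 1.498, -0, 1.331, -0.223], TCP at [0.181, -0.493, 0.231] pointing down, gripper open.
Joint ranges: [-2.94, 2.94], [-0.97, 2.17], [0.19, 2.56], [-1.23, 4.37], [0.02, 3.11], [-2.88, 2.88]. Speed limits (rad/s): [2.39, 2.39, 3.01, 3.14, 3.14, 3.14].

INTERFACE

Orientations are given as a unit quaternion [x, y, z, w].
In Python, from bench import env, kinematics, monitor, eyes, job gives the robot as it stands. The module is installed in compiled form; this text tells all that it offers. Calls block until the motion is done:
- env.reach(position, orientation): joint-space move of the TCP to a pose.
- env.movel(position, velocity=0.15, frame=None, guard=None): straight line of the TCP; frame=None keeps the orientation; velocity is the mean speed in m/s. With guard (N) it stops when the force on the tool has changed by that much, and returns True; else False.
- env.set_joints(angles): joint-space move.
- env.release() and env.close_gripper(effort=None): open the fingers fully, or close them until they stop; effort is the grip in N (None keeps the last).
- env.hold(seconds).
- kinematics.ik(position, orientation): joint angles nearest the present ones, or None.
- monitor.sense(): the state.
- eyes.grab_frame(name): name is "scene" or "top" or "wrist"; returns a dict with "frame" (384x512x3 uint8, red, green, blue), "mtx" (3x3 intrinsics, pixels), "view" (4x4, takes a point from world to camera coordinates). Camera axes: x right, y down, z forward; pixel columns grow to the right and rows downward; lengths in m; the calibration is good to about 2 mm. A picture is of the moment at which its call begins. There is no depth.
A pose or a line that the arm cannot do raises env.MotionError and nothing moves.
- job.hand_in(): hands the job in, once; it reports no verdict.
The state is a dict: "clock": time; "joints": joint angles; "qvel": joint speeds; "joint_efforts": joint torques, N m; "position": TCP position; "ee_rot": TCP orientation; "contact_force": force on the tool from outside, world axes, zero at the start; "ft_torque": the same for the moment, N m; "finger_gap": opening from 0.0 (shut) to 1.0 (fully open).
Only numpy, scipy, OpenCV 4.12 (cv2) and the standard library are available. Lean on these libraries where they do the work, as an engineer would, in place of code of your own. Each camera call takes 0.05 s, during which the arm holds its last target. There are 200 camera calls.

## Working session

There is one attempt and no reset: what is moved stays moved. The work goes in short steps, each a Python script; the robot and the scene stay as the last script left them, time stands still between calls to the robot, and variables do not carry over. Pictures are saved under pics/ and viewed, about 8 in all and at most 12, crops included, and the job is handed in when it is done.

```bash
mkdir -p pics; python3 - <<'E'
from bench import env, kinematics, monitor, eyes, job
import cv2,pickle
d={}
for n in("scene","top"):
    f=eyes.grab_frame(n); d[n]=f
    cv2.imwrite(f"pics/{n}0.png",cv2.resize(f["frame"][:,:,::-1],(800,600),interpolation=cv2.INTER_CUBIC))
pickle.dump(d,open("f0.pkl","wb"))
for n in d: print(d[n]["mtx"],d[n]["view"])
s=monitor.sense();print(s["clock"],s["ee_rot"],s["contact_force"],s["finger_gap"])
E
```

```text
[[473.77461572   0.         251.52571159]
 [  0.         473.77461572 187.95400832]
 [  0.           0.           1.        ]] [[-0.4847064   0.8745966  -0.01185308  0.22886749]
 [ 0.69777354  0.37846773 -0.60817289 -0.33825021]
 [-0.52741993 -0.30305606 -0.7937161   1.71442406]
 [ 0.          0.          0.          1.        ]]
[[371.30357824   0.         253.92979409]
 [  0.         371.30357824 189.56389677]
 [  0.           0.           1.        ]] [[ 0.00792922 -0.99995495 -0.00521717  0.03405165]
 [-0.99820146 -0.00760506 -0.05946442  0.54363355]
 [ 0.05942207  0.00567929 -0.99821679  1.20300347]
 [ 0.          0.          0.          1.        ]]
0.1 [ 0.40506363  0.58004625 -0.40449653  0.57952771] [ 0.55497228  0.52837185 -1.0067854 ] 1.0005133830526114
```

View pics/top0.png

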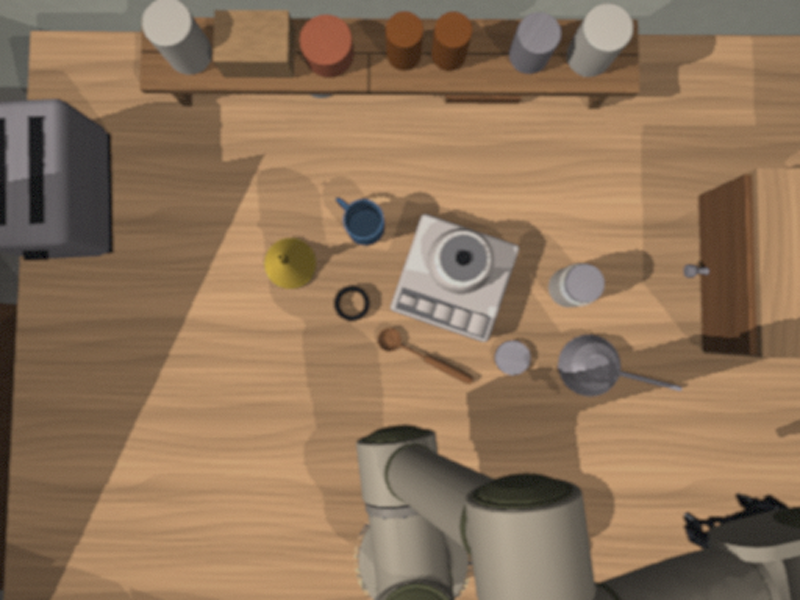

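View pics/scene0.png

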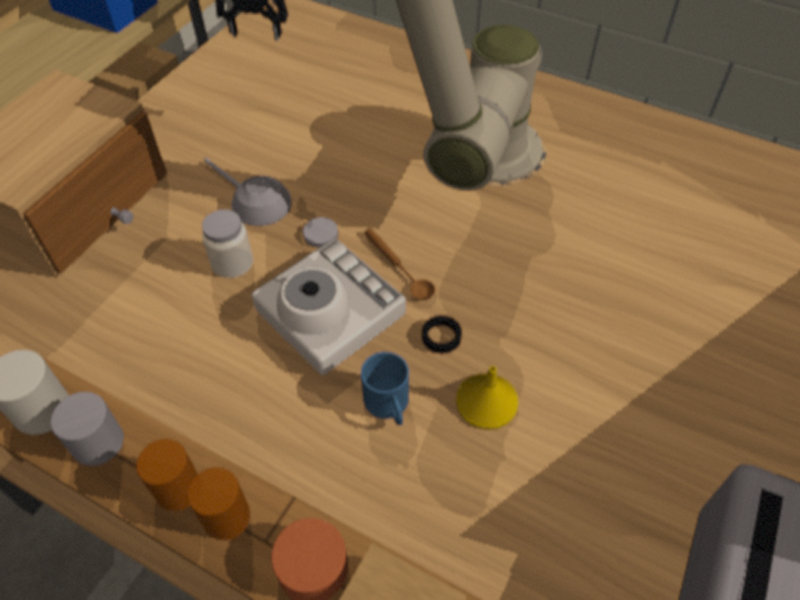

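The top view (800×600) shows the base around (455,280). Its keys run from (407,300), the smallest, to (478,322), the largest. The scene view shows the deck corners at about (253,298), (330,240), (405,300) and (325,360). Next I'll enlarge both.

```bash
python3 - <<'E'
import cv2,pickle
import numpy as np
d=pickle.load(open("f0.pkl","rb"))
a=d["top"]["frame"][130:225,240:340,::-1]; b=d["scene"]["frame"][150:240,155:265,::-1]
a=cv2.resize(a,None,fx=6,fy=6,interpolation=cv2.INTER_CUBIC); b=cv2.resize(b,None,fx=6,fy=6,interpolation=cv2.INTER_CUBIC)
cv2.imwrite("pics/ct.png",a);cv2.imwrite("pics/cs.png",b)
E
```

```text
(no output)
```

View pics/ct.png

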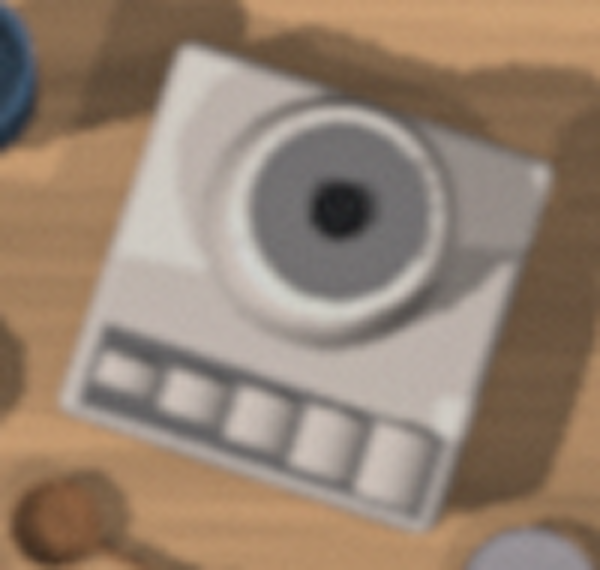

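View pics/cs.png

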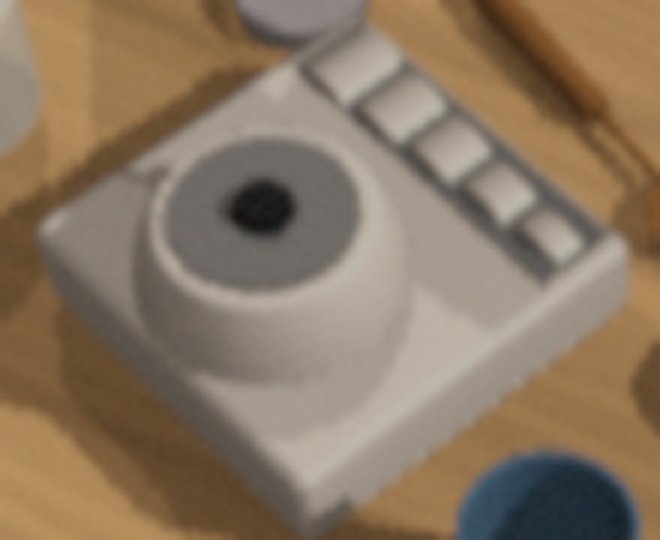

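The enlarged crops show deck corners and keys clearly. In the top crop the corners are (185,45), (550,170), (430,528) and (65,405), with keys from (126,371) to (393,465). In the scene crop the keys run from (553,235) for k1 to (357,68) for k5. I'll fit the pose to these points.

```bash
cat > fit.py <<'E'
import numpy as np,pickle
from scipy.optimize import least_squares
h=.105
C=[(h,h,.06),(h,-h,.06),(-h,-h,.06),(-h,h,.06)]
K=[(-.076,y,.067) for y in(.074,.037,0,-.037,-.074)]
def w(p,P):
    c,s=np.cos(p[2]),np.sin(p[2]); P=np.asarray(P,float)
    return np.c_[p[0]+c*P[:,0]-s*P[:,1],p[1]+s*P[:,0]+c*P[:,1],P[:,2]]
def proj(f,X):
    q=(f["view"][:3,:3]@X.T).T+f["view"][:3,3]; q=q@f["mtx"].T; return q[:,:2]/q[:,2:]
E
python3 - <<'E'
from fit import *
d=pickle.load(open("f0.pkl","rb"))
t=np.array([(185,45),(550,170),(430,528),(65,405),(126,371),(192,394),(259,419),(326,443),(393,465)],float)
s=np.array([(310,500),(42,235),(365,25),(625,245),(553,235),(502,190),(452,150),(405,108),(357,68)],float)
t=(t+.5)/6-.5+[240,130]; s=(s+.5)/6-.5+[155,150]
def fun(p,ns=("top","scene")):
    return np.concatenate([(proj(d[n],w(p,C+K))-o).ravel() for n,o in(("top",t),("scene",s)) if n in ns])
for ns in(("top",),("scene",),("top","scene")):
    r=least_squares(fun,[.5,0,-.3],args=(ns,),loss="soft_l1"); print(ns,r.x,np.abs(fun(r.x,ns)).mean())
print(np.round(fun(r.x).reshape(-1,2),1).tolist()); print(w(r.x,K))
# bystanders roughly at z
def back(f,u,z):
    R,T=f["view"][:3,:3],f["view"][:3,3]; dr=R.T@np.linalg.inv(f["mtx"])@[*u,1]; o=-R.T@T; return o+dr*(z-o[2])/dr[2]
for n,u,z in(("spoonhead",(390,338),.02),("spoonend",(472,380),.01),("lid",(513,357),.016),("collar",(351,303),.02),("mug",(364,220),.09),("jar",(583,283),.116),("strainer",(590,365),.05),("strh",(680,387),.02)):
    print(n,back(d["top"],np.array(u)*.64,z).round(3))
E
```

```text
('top',) [ 0.58186358 -0.07766069 -0.32910147] 0.5489497855235201
('scene',) [ 0.58454647 -0.07289023 -0.31392239] 0.5454126372292731
('top', 'scene') [ 0.5831286  -0.07525259 -0.31876138] 0.7704110150193446
[[-1.5, -2.1], [0.3, -2.0], [-0.4, 1.0], [-2.7, 0.1], [-0.6, 0.2], [-0.4, 0.1], [-0.4, -0.3], [-0.4, -0.5], [-0.4, -0.4], [-1.0, -0.4], [-1.8, -0.8], [-0.7, -2.5], [2.4, 0.0], [-0.2, -0.5], [-0.2, -0.3], [-0.1, -0.7], [-0.4, -0.7], [-0.3, -0.8]]
[[ 0.53414805  0.0188373   0.067     ]
 [ 0.5225526  -0.0162988   0.067     ]
 [ 0.51095715 -0.0514349   0.067     ]
 [ 0.4993617  -0.086571    0.067     ]
 [ 0.48776625 -0.1217071   0.067     ]]
spoonhead [0.456 0.052 0.02 ]
spoonend [ 0.369 -0.121  0.01 ]
lid [ 0.418 -0.205  0.016]
collar [0.528 0.134 0.02 ]
mug [0.69  0.104 0.09 ]
jar [ 0.566 -0.321  0.116]
strainer [ 0.405 -0.354  0.05 ]
strh [ 0.359 -0.55   0.02 ]
```

Key residuals are under 0.8 px, while the corner misfits come from rounding. So key5 and key1 are located to about 2 mm. Next I'll close the fingers and go above key1, tilted 18° so that only one fingertip edge touches and the keys stay separate.

```bash
cat > pose.py <<'E'
import numpy as np
from scipy.spatial.transform import Rotation as Ro
from fit import w,K,proj
P=[.5831,-.0753,-.3188]
th=np.radians(18)
KW=w(P,K); m=(KW[4]-KW[0])/np.linalg.norm(KW[4]-KW[0]); Z=np.array([0,0,1.])
X=-np.cos(th)*Z-np.sin(th)*m; Yl=np.cos(th)*m-np.sin(th)*Z   # Yl: towards lowest edge
def quat(sg): y=sg*Yl; return Ro.from_matrix(np.c_[X,y,np.cross(X,y)]).as_quat()
def tcp(edge): return np.asarray(edge)-.011*Yl
E
python3 - <<'E'
from bench import env, kinematics, monitor, eyes, job
from pose import *
import cv2,pickle
g=tcp(KW[0]+[0,0,.085]); q0=monitor.sense()["joints"]
best=None
for sg in(1,-1):
    j=kinematics.ik(g,quat(sg)); print(sg,None if j is None else np.round(j,2))
    if j is not None:
        c=abs(np.array(j)-q0).max()
        if best is None or c<best[0]: best=(c,sg)
sg=best[1]; open("sg","w").write(str(sg))
env.close_gripper(20)
env.reach(g,quat(sg))
env.hold(.3)
for _ in range(5):
    s=monitor.sense(); print(np.round(s["contact_force"],2)); env.hold(.05)
print(s["clock"],s["position"]-g,s["ee_rot"],s["finger_gap"])
d={n:eyes.grab_frame(n) for n in("wrist","scene")}
pickle.dump(d,open("f1.pkl","wb"))
f=d["wrist"]; im=f["frame"][:,:,::-1].copy()
im=cv2.resize(im,None,fx=1.5,fy=1.5)
for u in proj(f,KW): cv2.circle(im,tuple(int(v) for v in u*1.5),3,(0,0,255),-1); print(u)
cv2.imwrite("pics/w1.png",im)
E
```

```text
1 None
-1 [-0.32  0.38  1.65  0.35  1.14 -0.15]
[ 0.01  0.3  -1.41]
[ 0.48  0.74 -0.73]
[0.65 0.81 0.28]
[ 0.23 -0.53 -0.35]
[-0.29  0.31 -0.13]
3.6167 [ 5.48906379e-06 -5.38620014e-05  2.70095497e-06] [ 0.22008554  0.67197445 -0.00166258  0.7071138 ] 0.00014273816213320668
[250.23614706 233.74899059]
[250.23287218 277.02731106]
[250.2295536  320.88309945]
[250.22619044 365.32799121]
[250.2227818  410.37393653]
```

View pics/w1.png

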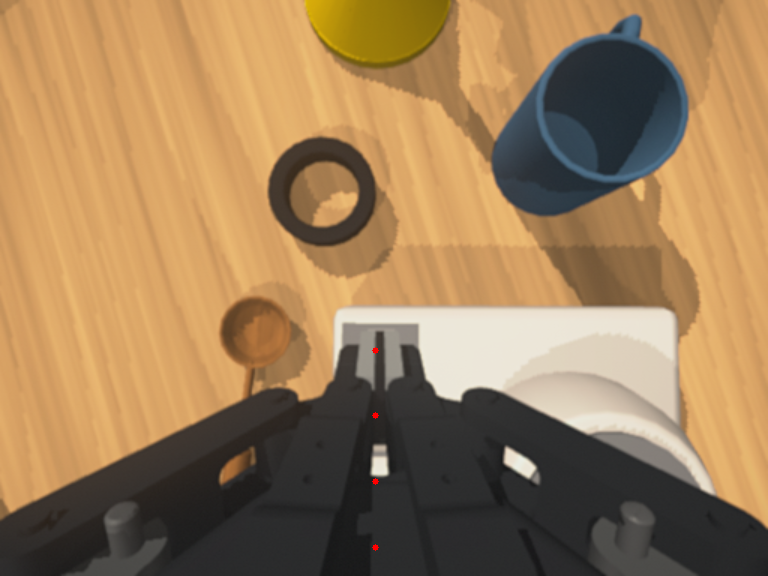

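The wrist view shows the base's +y side horizontal at row 308, with columns 334–679 (at 1.5×). The yaw is therefore right and the fingers stand in line with the key row. I'll check the predicted edges, then descend lightly onto key1.

```bash
python3 - <<'E'
from bench import env, kinematics, monitor, eyes, job
from pose import *
import pickle
f=pickle.load(open("f1.pkl","rb"))["wrist"]
print(proj(f,w(P,[(-.105,.105,.06),(.105,.105,.06)]))*1.5)
def F(n=12):
    a=[]
    for _ in range(n): a.append(monitor.sense()["contact_force"]); env.hold(.03)
    return np.round(np.mean(a,0),2),np.round(np.std(a,0),2)
env.movel(tcp(KW[0]+[0,0,.010]),velocity=.06)
print(F())
for dz in(0.001,-.001,-.003):
    env.movel(tcp(KW[0]+[0,0,dz]),velocity=.02); print(dz,*F(8))
print(monitor.sense()["clock"])
E
```

```text
[[326.88769242 296.95537638]
 [678.5151912  296.84740708]]
(array([0.29, 0.08, 0.13]), array([0.42, 0.37, 0.46]))
0.001 [ 0.03 -0.11  0.35] [0.56 0.6  0.21]
-0.001 [-0.18  0.01 -0.23] [0.67 0.63 0.33]
-0.003 [0.89 0.17 1.4 ] [0.56 0.43 0.25]
7.4667
```

The key starts pressing about 2 mm lower than modelled: 1.4 N at −3 mm, so the tip edge is probably rounded. The wrist image also hints at a shift of about 2–4 mm along the row. I'll go about 2 mm deeper, check the force, then sweep with a guard.

```bash
python3 - <<'E'
from bench import env, kinematics, monitor, eyes, job
from pose import *
def F(n=12):
    a=[]
    for _ in range(n): a.append(monitor.sense()["contact_force"]); env.hold(.03)
    return np.round(np.mean(a,0),2)
dz=-.005
env.movel(tcp(KW[0]+.002*m+[0,0,dz]),velocity=.02)
f=F(); print("k1",f)
if 1.7<f[2]<3.5:
    for i in range(1,5):
        hit=env.movel(tcp(KW[i]+.002*m+[0,0,dz]),velocity=.03,guard=8)
        print("k%d"%(i+1),hit,F(8))
        if hit: break
import pickle
d={n:eyes.grab_frame(n) for n in("scene","top")}; pickle.dump(d,open("f2.pkl","wb"))
s=monitor.sense();print(s["clock"],s["position"])
import cv2
b=d["scene"]["frame"][130:240,135:285,::-1]
cv2.imwrite("pics/s2.png",cv2.resize(b,None,fx=5,fy=5,interpolation=cv2.INTER_CUBIC))
E
```

```text
k1 [0.56 1.46 2.25]
k2 False [0.58 1.47 1.9 ]
k3 False [0.65 1.32 2.2 ]
k4 False [0.41 1.32 2.19]
k5 False [0.25 1.5  2.4 ]
14.8583 [ 0.49040491 -0.11368829  0.06540328]
```

```bash
ls pics
```

```text
cs.png
ct.png
s2.png
scene0.png
top0.png
w1.png
```

View pics/s2.png

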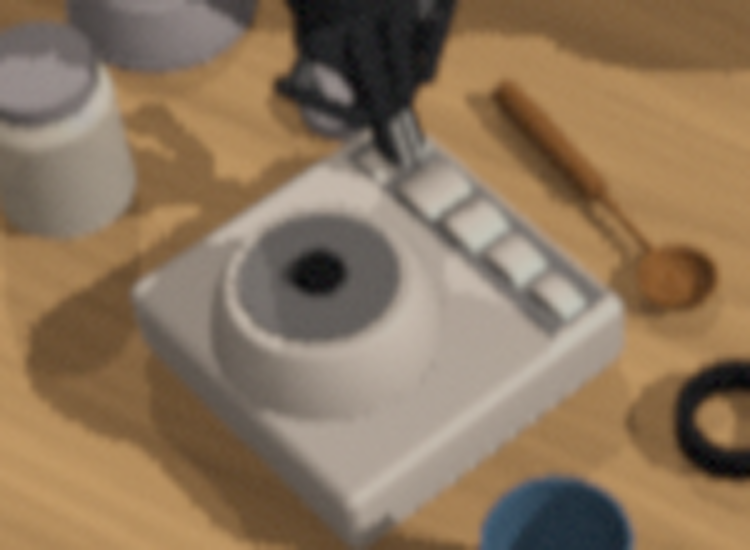

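The tip rests on key5, expected at crop (397,157). Key1 to key4 at (558,297)…(437,190) look up, and the forces were uniform at about 2.2 N (roughly 2.6 mm deep). A quick check of whether the base moved comes next, then hand-in.

```bash
python3 - <<'E'
import pickle,cv2,numpy as np
from bench import monitor,job
a=pickle.load(open("f0.pkl","rb"));b=pickle.load(open("f2.pkl","rb"))
g=lambda f:cv2.cvtColor(f["frame"],cv2.COLOR_RGB2GRAY)
A,B=g(a["scene"]),g(b["scene"])
for n,(r0,r1,c0,c1) in dict(housing=(165,215,175,225),sidecorner=(175,215,225,262),lowcorner=(205,240,190,225),mug=(220,275,225,268),collar=(198,228,265,300),lid=(138,152,193,205),spoon=(145,195,232,282),jar=(135,178,128,162)).items():
    W=np.eye(2,3,dtype=np.float32)
    try: cc,W=cv2.findTransformECC(A[r0:r1,c0:c1],B[r0:r1,c0:c1],W,cv2.MOTION_TRANSLATION); print(n,round(cc,3),W[:,2])
    except cv2.error as e: print(n,"fail")
s=monitor.sense();print(s["contact_force"],s["clock"])
job.hand_in()
E
```

```text
housing 0.948 [-0.01258589 -0.2273623 ]
sidecorner 0.89 [-0.09946935 -0.2312485 ]
lowcorner 0.965 [0.19005291 0.43235427]
mug 0.969 [-0.12846953  0.07973661]
collar 0.985 [0.03013938 0.12981586]
lid 0.428 [ 2.3329525 -1.7181401]
spoon 0.972 [-0.07764719 -0.13587362]
jar 0.85 [-0.90921956  0.40376407]
[0.48005277 1.66502125 2.94612287] 14.8583
the job is handed in; nothing more can be done
```

I swept the closed fingertips, tilted 18°, along the row from key1 to key5 and handed the job in at 14.9 s with the tip resting on key5. No verdict was reported.

- **Key presses:** the upward force at the five keys averaged 1.9–2.4 N, which I take to mean each was about 2–3 mm down. The sideways force was about 1.5 N, and the 8 N guard never tripped. Key depth was inferred from force, not measured directly.
- **End state:** in the last picture, key1 to key4 look up and the tip is on key5.
- **Base:** comparing pictures before and after, the housing and two corners shifted by less than 0.5 px (about 1 mm), so I saw no real movement.
- **Bystanders:** the mug, collar and spoon also shifted less than 0.2 px. The jar and lid comparisons were poor, reading 1.0 px for the jar and 2.9 px for the lid. I put this down to the arm and its shadow covering those areas; the arm's planned path stayed clear of both. I did not compare the funnel or the strainer.
- **Disagreements:** the wrist view put the base's side edge about 6 mm away from my fitted pose, and I allowed only 2 mm along the row for that. The keys also began to press about 2 mm lower than I had modelled, so I corrected the depth from the force reading.

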